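# Dispense one clamp pad and park it

## Robot

A 6-joint arm with a two-finger parallel gripper is mounted at the origin on the work surface. World frame = base frame: x ahead of the robot, y to its left, z up, the work surface at z = 0. Lengths are in m, angles in rad, forces in N, time in s.
With the tool pointing down it reaches from about 0.4 to 0.825 m from the base axis. Payload 7 kg.
Tool frame: the origin (TCP) lies at the centre of the arm's flange, where the gripper is bolted on; the fingertips stand 178 mm ahead of it and the grasp point (between the pads) lies 159 mm ahead of it; z points along the fingers, y is the direction in which the jaws open and shut (so a half turn about z gives the same grasp; the last joint's range is limited). The gripper opens to 88 mm and grips with 3 to 60 N. Pads are 19 mm wide; open, the fingers measure 130 mm over their backs; the gripper's body (78 mm by 193 mm) begins 47 mm behind the grasp point.
Start: joints at [1.488, 0.359, 0.012, 0, -1.224, -0.288], TCP at [0.245, 0.629, 0.405] pointing down, gripper open.
Joint ranges: [-3.07, 3.07], [-1.43, 2.12], [-1.02, 1.25], [-3.03, 1.67], [-3.05, -0], [-3.03, 3.03]. Speed limits (rad/s): [2.39, 2.39, 3.01, 3.14, 3.14, 3.14].

## Interface

Orientations are given as [roll, pitch, yaw] about the fixed x, y, z axes, in that order (R = Rz(yaw) Ry(pitch) Rx(roll)).
In Python, from station import * gives the robot as it stands.
- The arm moves only by the tool send_rows, never from a script. Its argument "motion" is a list of rows, each an object with "offset": the shift along the tool's x, y, z in cm, a list of three; "turn": the turn about the tool's z in degrees. In form: [{"offset": [x, y, z], "turn": turn}, ...]. A call has 1 to 8 rows; each row is the pose to reach, as a shift and turn from the pose commanded when the call began, along the tool's axes at that moment; what a row does not reach only later rows make up. A row lasts 1/10 s, in which the tool goes at most 50 mm and 8.59 degrees, less where a joint would pass 70% of its speed; a pose out of reach is approached as far as the arm can. A call with a gripper value outside its range is refused whole. "hand" is the opening, from -1 (shut) to 1 (fully open), set as the call begins (left out, the last holds). The fingers move at their own pace and stop on an object; "squeeze" is the grip in N (left out, the last holds). Time passes only in rows, so rows that repeat a pose let the fingers close. It gives the time, the measured TCP pose, the force and the opening at its end, in the units of the state.
- get_state(): the state, without advancing time (a new reading comes with each control period).
- grab_frame(name): name is "side" or "top" or "wrist"; returns a dict with "frame" (420x560x3 uint8, blue, green, red), "range_z" (420x560 float32, m along the optical axis (not along the pixel's ray), 0 where there is no reading), "vertical_fov" (degrees; the focal length in pixels is half the picture's height over the tangent of half this angle, whatever the lens; pixels are square), "cx", "cy" (the principal point, pixels), "k1" (the pictures are not rectified: a ray, as slopes to the right and down, at radius r is drawn at 1 + k1 r^2 times it, then the intrinsics apply), "cam_to_world" (4x4, takes a point from camera to world coordinates). Camera axes: x right, y up, looking along -z (the intrinsics and any distortion apply to the point x, -y, -z); pixel columns grow to the right and rows downward; lengths in m; the calibration is good to about 2 mm. A picture is of the moment at which its call begins.
- job_done(): hands the job in, once; it reports no verdict.
The state is a dict: "t": time; "q": joint angles; "qd": joint speeds; "joint_efforts": joint torques, N m; "eef_pos": TCP position; "ee_rot": TCP orientation; "force": force on the tool from outside, world axes, zero at the start; "moment": the same for the moment, N m; "width": finger opening in m.
Only numpy, scipy, OpenCV 4.12 (cv2) and the standard library are available. Lean on these libraries where they do the work, as an engineer would, in place of code of your own. Each camera call takes 0.05 s, during which the arm holds its last target. There are 200 camera calls.

## Task

Press the red plunger of the feeder all the way down once and let it come back up, so that a single orange clamp pad slides out of the outlet; then push that pad across the board with a fingertip until it lies wholly inside the blue square, without picking it up. Leave the other two pads in the magazine, do not disturb the clamp, the glue bottle or the screwdriver, and move clear.

Things in the scene. Friction and masses are not known exactly. Their poses are not given: they have to be found in the camera images.
- feeder: Pad feeder, fixed: plywood board (in its frame x -135..135, y -130..110, top at z 6 mm) with a clear magazine, 47 x 47 mm outside, 49 mm high over the bench, outlet slot on its -y side: a pad comes out along -y. Grey plunger housing at y 46..106, x -24..24 mm, 52 mm high. Origin at bench level under the magazine's vertical axis; z up. Board free at y below -24 mm.
- plunger (a joint): Travel of the plunger, m: 0 up, grows as it is pressed straight down, 0.032 at its stop; a spring returns it (3 N at the top, 7 N at the bottom, up to 3 N more while pushing a pad). It drives a flat pusher 1.65 times as far: one full press moves the lowest pad out to about 50 mm from the magazine axis, where it stays as the plunger rises. A further press would push out the next pad.
- plunger_top (a point): Centre of the top face of the plunger's round red cap, 40 mm in diameter and 8 mm thick; 98 mm above the bench when up, 66 mm when fully down; at x 0, y 76 mm in the feeder's frame.
- bottom_pad_center (a point): Centre (half-way up) of the lowest pad in the stack, the one that comes out: an orange plastic disc 36 mm in diameter, 14 mm thick, about 30 g, lying flat. On the board its centre is 13 mm above the bench.
- second_pad_center (a point): Centre of the second pad of the stack, same disc; 27 mm above the bench at the start, 13 mm once the first pad is out and the plunger is up.
- third_pad_center (a point): Centre of the third pad, on top of the stack, same disc; 41 mm above the bench at the start.
- blue_square: The blue painted square on the feeder's board, 74 x 74 mm, flush with the board; origin at its centre 6 mm above the bench, x and y along its sides. It lies in front of the outlet to one side, on the feeder's +x or -x side.
- white_square: The white painted square of the same size on the other side; not used. Origin at its centre.
- clamp: A spring clamp lying loose on the bench beyond the board's -y edge, about 150 mm long, 60 mm wide and 26 mm high; origin at its middle at bench level, x along its length. Not to be moved.
- glue_bottle: A standing white glue bottle, 52 mm in diameter, 120 mm tall, beyond the board's +y edge; origin at the centre of its underside. Not to be moved.
- screwdriver: A screwdriver with a red handle, 200 mm long, lying on the bench beyond the board's +x edge; x along its length. Not to be moved.
Things that resemble listed ones, but are neither listed nor needed, are in the scene too. What is shaped like the part that bears third_pad_center but turquoise is not meant.

How it is judged:
By the outcome, as a careful person would: the job done as asked, in the order asked, and still so for the second after the job is handed in, with the robot touching nothing.
It also fails if it takes over 48 s, if anything falls off the work surface, if the arm or the gripper's body presses on something with over 40 N, if the wrist force passes 120 N, or if a joint passes its speed limit or range.

## Working session

There is one attempt and no reset: what is moved stays moved. The work goes in short steps, Python scripts to look and compute and a tool call to move; the robot and the scene stay as the last step left them, time stands still between calls to the robot, and variables do not carry over. Pictures are saved under pics/ and viewed, about 8 in all and at most 12, crops included, and the job is handed in when it is done.

Besides the shell and the picture viewer there is one more tool, called after "Call:" in YAML: its name, and indented under it one key for each argument. send_rows: Moves the arm, as the interface text tells. Its arguments: {"type":"object","properties":{"motion":{"type":"array"},"hand":{"type":"number"},"squeeze":{"type":"number"}},"required":["motion"]}

```bash
mkdir -p pics
cat > h.py <<'E'
import numpy as np, cv2
from station import *
def cap(n):
    d=grab_frame(n); np.savez(f'{n}.npz',**d); return d
def ray(d,u,v):
    h=d['frame'].shape[0]; f=h/2/np.tan(np.radians(d['vertical_fov'])/2)
    K=np.array([[f,0,d['cx']],[0,f,d['cy']],[0,0,1]],float)
    p=cv2.undistortPoints(np.array([[[u,v]]],float),K,np.array([float(d['k1']),0,0,0]))[0,0]
    T=d['cam_to_world']; return T[:3,3],T[:3,:3]@np.array([p[0],-p[1],-1])
def onz(d,u,v,z):
    o,r=ray(d,u,v); return o+r*(z-o[2])/r[2]
def depth(d,u,v):
    o,r=ray(d,u,v); return o+r*d['range_z'][int(v),int(u)]
E
python3 - <<'E'
from h import *
for n in('top','side'):
    d=cap(n); cv2.imwrite(f'pics/{n}0.png',d['frame'])
s=get_state(); print(s['t'],s['eef_pos'],s['ee_rot'],s['width'],s['force'])
E
```

```text
0.1 [0.24454426 0.62896359 0.40384298] [ 3.14012449e+00 -1.96017652e-04 -3.70890897e-01] 0.08772343346941901 [ 0.07892622 -0.39418833  0.4236463 ]
```

View pics/top0.png

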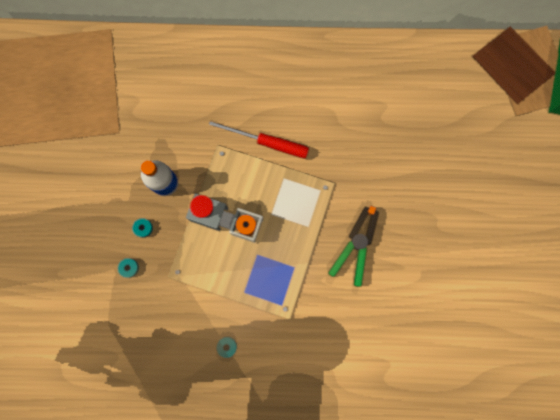

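View pics/side0.png

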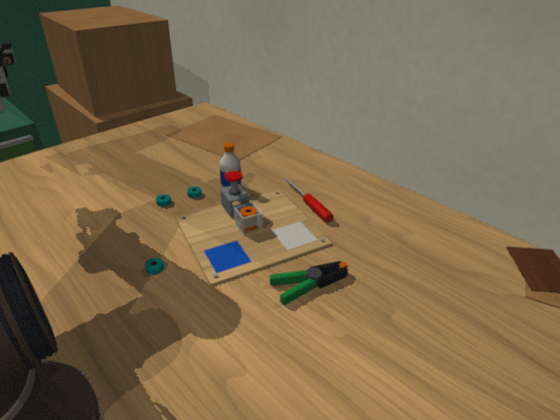

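The top view shows the red cap at (202,206), the magazine with orange pads at (246,225), the blue square at (270,280), the white square at (297,202), the bottle at (158,177), the clamp at (358,245) and the screwdriver at (285,145). The turquoise rings at (143,228), (128,268) and (227,348) are distractors. The two red things are the round cap on the grey housing and the long screwdriver handle, so the cap is the plunger. I'll measure next and confirm it in one crop.

```bash
cat > m.py <<'E'
from h import *
def blobs(d,lo,hi,amin=25):
    hsv=cv2.cvtColor(d['frame'],cv2.COLOR_BGR2HSV)
    m=cv2.inRange(hsv,lo,hi)
    n,l,s,c=cv2.connectedComponentsWithStats(m)
    return [(c[i],s[i,4],(l==i).astype(np.uint8)) for i in range(1,n) if s[i,4]>=amin]
RED1=((0,200,90),(4,255,255)); ORG=((6,200,120),(16,255,255)); BLUE=((110,120,60),(130,255,255)); WHITE=((0,0,150),(179,50,255))
def load(n):
    z=np.load(f'{n}.npz'); return {k:z[k] for k in z}
E
python3 - <<'E'
from m import *
np.set_printoptions(precision=4,suppress=True)
for n in('top','side'):
    d=load(n); print(n,d['cam_to_world'][:3,3],d['vertical_fov'],d['k1'])
    for nm,c,z in(('red',RED1,.098),('org',ORG,.048),('blue',BLUE,.006),('white',WHITE,.006)):
        for ce,a,m in blobs(d,c[0],c[1]):
            k=max(cv2.findContours(m,0,1)[0],key=cv2.contourArea)
            box=cv2.boxPoints(cv2.minAreaRect(k))
            w=np.array([onz(d,*p,z)[:2] for p in box])
            print(nm,ce,a,onz(d,*ce,z),'depth',depth(d,*ce), 'sides',np.linalg.norm(w-np.roll(w,1,0),axis=1), 'ctr',w.mean(0))
d=load('top')
cv2.imwrite('pics/crop.png',cv2.resize(d['frame'][110:330,100:400],None,fx=2.6,fy=2.6,interpolation=cv2.INTER_CUBIC))
E
```

```text
top [0.4157 0.0573 0.8679] 48.989568836831936 0.039698229895531935
red [283.066  145.2335] 561 [0.6631 0.0622 0.098 ] depth [0.6861 0.0627 0.0263] sides [0.0884 0.0209 0.0887 0.0208] ctr [0.6634 0.0633]
red [201.3152 206.0951] 368 [0.5524 0.1983 0.098 ] depth [0.5524 0.1984 0.0979] sides [0.0345 0.0358 0.0345 0.0355] ctr [0.5526 0.198 ]
org [147.7219 167.2119] 151 [0.6311 0.3094 0.048 ] depth [0.6119 0.2869 0.121 ] sides [0.0241 0.0231 0.0242 0.0231] ctr [0.6316 0.3089]
org [371.4167 209.8958] 48 [ 0.562  -0.0994  0.048 ] depth [ 0.5667 -0.1044  0.0219] sides [0.0125 0.0128 0.0125 0.0128] ctr [ 0.5627 -0.0995]
org [245.425  224.3821] 280 [0.5299 0.1265 0.048 ] depth [0.5295 0.1262 0.051 ] sides [0.0339 0.0339 0.0341 0.0338] ctr [0.5303 0.1265]
blue [280.26 281.32] 450 [0.4312 0.0615 0.006 ] depth [0.4312 0.0615 0.0052] sides [0.0358 0.0685 0.0363 0.0683] ctr [0.4284 0.0673]
white [149.5972 181.0764] 144 [0.6149 0.3167 0.006 ] depth [0.5963 0.2925 0.0866] sides [0.0347 0.022  0.0348 0.0219] ctr [0.6178 0.3175]
white [295.4419 202.0964] 1369 [0.581  0.0365 0.006 ] depth [0.5806 0.0365 
[... 941 characters left out ...]
0.5351 0.1294]
org [342.4286 264.1429] 28 [ 0.5471 -0.1174  0.048 ] depth [ 0.5673 -0.1048  0.0268] sides [0.01   0.0136 0.0101 0.0134] ctr [ 0.5473 -0.1175]
blue [224.     179.2286] 35 [0.6231 0.3262 0.006 ] depth [0.5902 0.2819 0.0381] sides [0.0745 0.0241 0.0763 0.0223] ctr [0.6219 0.3287]
blue [230.12 243.76] 25 [0.4666 0.1089 0.006 ] depth [0.467  0.1095 0.0055] sides [0.0434 0.0164 0.0441 0.0164] ctr [0.4663 0.1105]
white [222.5172 159.1034] 29 [0.691  0.4186 0.006 ] depth [0.5988 0.2942 0.0861] sides [0.0112 0.0538 0.0118 0.0533] ctr [0.6917 0.4195]
white [294.0256 235.067 ] 702 [0.585  0.0372 0.006 ] depth [0.5818 0.0344 0.0093] sides [0.0746 0.0956 0.0799 0.088 ] ctr [0.5889 0.0381]
```

View pics/crop.png

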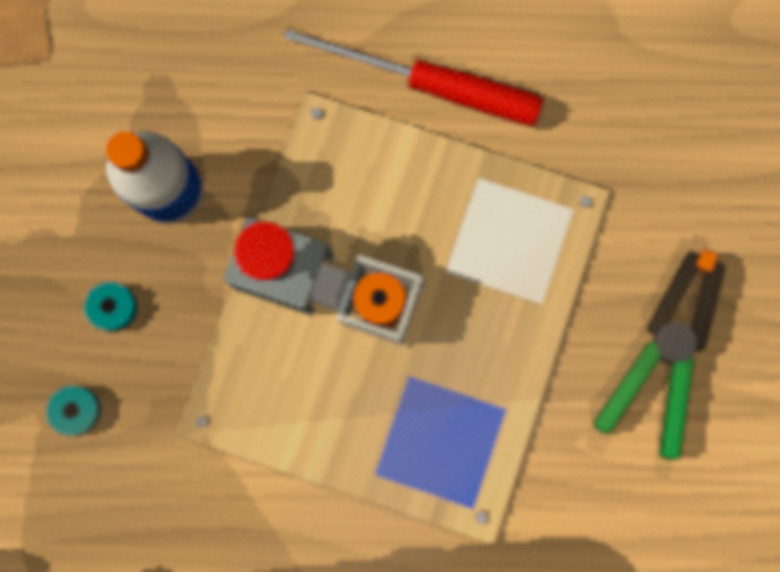

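The crop confirms it: the round red cap on the grey housing is the plunger, with a magazine holding orange pads beside it. I'll refine the frame from the squares and the board.

```bash
cat >> m.py <<'E'
def square(d,lo,hi,z,near=None,amin=400):
    hsv=cv2.cvtColor(d['frame'],cv2.COLOR_BGR2HSV)
    m=cv2.morphologyEx(cv2.inRange(hsv,lo,hi),cv2.MORPH_CLOSE,np.ones((5,5)))
    out=[]
    for k in cv2.findContours(m,0,1)[0]:
        if cv2.contourArea(k)<amin: continue
        w=np.array([onz(d,*p[0],z)[:2] for p in k],np.float32)
        out.append((cv2.minAreaRect(w*1000),k[:,0].mean(0)))
    return out
E
python3 - <<'E'
from m import *
d=load('top'); print(cv2.cvtColor(d['frame'],cv2.COLOR_BGR2HSV)[[280,265,295],[270,265,275]])
for c in(((105,70,50),(135,255,255)),WHITE): print(*square(d,*c,.006),sep='\n')
P=np.array([.5526,.1983]);M=np.array([.5300,.1263]);print(np.linalg.norm(P-M),np.degrees(np.arctan2(*(P-M)[::-1]))-90)
# board corners by eye from crop -> onz
for u,v in((306,92),(611,188),(496,545),(183,435)):print(onz(d,100+u/2.6,110+v/2.6,.006))
E
```

```text
[[114 123 176]
 [116 101 162]
 [115 120 174]]
(((433.660888671875, 82.31228637695312), (71.29961395263672, 71.0596694946289), 73.14518737792969), array([269.26056338, 279.91549296]))
(((580.8703002929688, 36.62522888183594), (70.54252624511719, 71.73226165771484), 72.73898315429688), array([295.35555556, 202.12592593]))
0.07546363362574054 -17.426493567751763
[0.68925753 0.18973449 0.006     ]
[ 0.62136411 -0.03835148  0.006     ]
[0.36285486 0.0405682  0.006     ]
[0.43341715 0.26507669 0.006     ]
```

Call:
send_rows:
  motion:
    - {"offset": [44.3,29.0,0],"turn": 86}
    - {"offset": [44.3,29.0,0],"turn": 86}
    - {"offset": [44.3,29.0,0],"turn": 86}
    - {"offset": [44.3,29.0,0],"turn": 86}
    - {"offset": [44.3,29.0,0],"turn": 86}
    - {"offset": [44.3,29.0,0],"turn": 86}
    - {"offset": [44.3,29.0,0],"turn": 86}
    - {"offset": [44.3,29.0,0],"turn": 86}
  hand: -1
  squeeze: 10

```text
t: 0.9
eef_pos: [0.4778, 0.3017, 0.4046]
ee_rot: [3.141, -0.0, -1.577]
force: [1.4, 0.8, 0.6]
width: 0.0291
```

```bash
cat > go.py <<'E'
import sys,json
from m import *
from scipy.spatial.transform import Rotation as Ro
M=np.array([.5298,.1264]); FY=np.radians(-17.3)
Rf=np.array([[np.cos(FY),-np.sin(FY)],[np.sin(FY),np.cos(FY)]])
def loc(p): return Rf.T@(np.array(p[:2])-M)
def wor(p): return M+Rf@np.array(p)
def plan(xy,ztip,yawdeg):
    """offset in tool cm to put fingertip at world xy, ztip, tool yaw"""
    s=get_state(); R=Ro.from_euler('xyz',s['ee_rot']).as_matrix()
    off=R.T@(np.array([*xy,ztip+.178])-s['eef_pos'])*100
    t=-((yawdeg-np.degrees(s['ee_rot'][2])+180)%360-180)
    print('t',round(s['t'],2),'tip',np.round(s['eef_pos']-[0,0,.178],4),'loc',np.round(loc(s['eef_pos'])*1000,1),'yaw',round(np.degrees(s['ee_rot'][2]),1),'q6',round(s['q'][5],2),'F',np.round(s['force'],1),'OFF',np.round(off,2),'TURN',round(t,1))
E
python3 -c "
from go import *
plan([.5526,.1982],.226,-107.3)"
```

```text
t 0.9 tip [0.4778 0.3017 0.2266] loc [-101.8  151.9] yaw -90.3 q6 -0.92 F [1.4 0.8 0.6] OFF [10.31 -7.54  0.06] TURN 17.0
```

Call:
send_rows:
  motion:
    - {"offset": [10.3,-7.5,0],"turn": 17}
    - {"offset": [10.3,-7.5,0],"turn": 17}
    - {"offset": [10.3,-7.5,0],"turn": 17}
    - {"offset": [10.3,-7.5,0],"turn": 17}
    - {"offset": [10.3,-7.5,0],"turn": 17}
    - {"offset": [10.3,-7.5,0],"turn": 17}
    - {"offset": [10.3,-7.5,0],"turn": 17}

```text
t: 1.6
eef_pos: [0.5516, 0.2015, 0.4047]
ee_rot: [3.142, 0.0, -1.866]
force: [-0.0, 1.1, -0.4]
width: 0.0007
```

```bash
python3 -c "
from go import *
plan([.5526,.1982],.112,-107.3)"
```

```text
t 1.6 tip [0.5516 0.2015 0.2267] loc [-1.5 78.2] yaw -106.9 q6 -0.98 F [-0.   1.1 -0.4] OFF [ 0.29 -0.19 11.47] TURN 0.4
```

Call:
send_rows:
  motion:
    - {"offset": [0.3,-0.1,4],"turn": 0}
    - {"offset": [0.3,-0.1,7],"turn": 0}
    - {"offset": [0.3,-0.1,9.5],"turn": 0}
    - {"offset": [0.3,-0.1,11],"turn": 0}
    - {"offset": [0.3,-0.1,11.4],"turn": 0}
    - {"offset": [0.3,-0.1,11.4],"turn": 0}

```text
t: 2.2
eef_pos: [0.552, 0.1982, 0.2905]
ee_rot: [3.141, -0.001, -1.866]
force: [-0.4, 0.5, 1.1]
width: 0.0008
```

```bash
python3 -c "
from go import *
plan([.5526,.1982],.066,-107.3)
d=cap('side'); cv2.imwrite('pics/press0.png',cv2.resize(d['frame'][60:280,100:380],None,fx=2.6,fy=2.6))"
```

```text
t 2.2 tip [0.552  0.1982 0.1125] loc [-0.2 75.1] yaw -106.9 q6 -0.97 F [-0.4  0.5  1.1] OFF [-0.02 -0.06  4.65] TURN 0.4
```

View pics/press0.png

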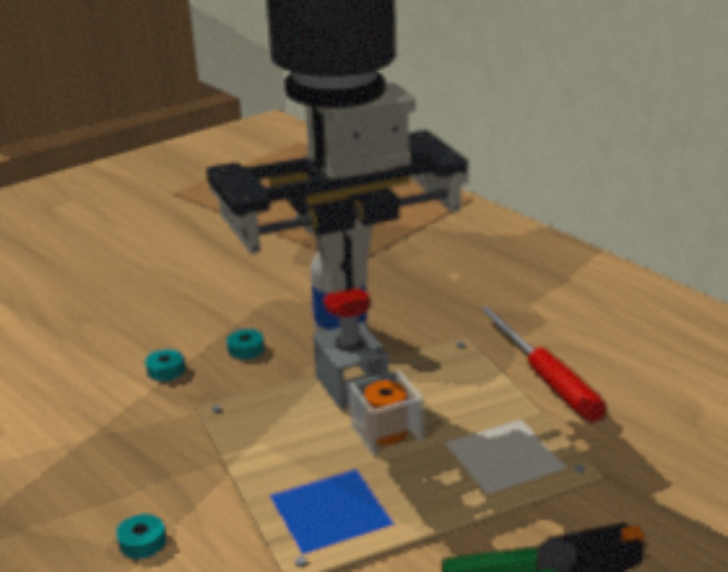

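The shut fingers (crop ~(340,260)) stand just above the red cap at (348,303), and the wide axis is clear of the bottle. Pressing now.

Call:
send_rows:
  motion:
    - {"offset": [0,0,0.8],"turn": 0}
    - {"offset": [0,0,1.4],"turn": 0}
    - {"offset": [0,0,2.1],"turn": 0}
    - {"offset": [0,0,2.8],"turn": 0}
    - {"offset": [0,0,3.5],"turn": 0}
    - {"offset": [0,0,4.1],"turn": 0}
    - {"offset": [0,0,4.6],"turn": 0}
    - {"offset": [0,0,4.6],"turn": 0}

```text
t: 3.05
eef_pos: [0.5524, 0.1978, 0.2448]
ee_rot: [-3.141, 0.001, -1.867]
force: [-2.0, 1.1, 6.7]
width: 0.0001
```

Call:
send_rows:
  motion:
    - {"offset": [0,0,0.1],"turn": 0}
    - {"offset": [0,0,0.2],"turn": 0}
    - {"offset": [0,0,0.2],"turn": 0}

```text
t: 3.35
eef_pos: [0.5523, 0.1977, 0.2443]
ee_rot: [-3.14, 0.001, -1.867]
force: [-6.0, 1.0, 16.8]
width: 0.0009
```

Call:
send_rows:
  motion:
    - {"offset": [0,0,0.1],"turn": 0}
    - {"offset": [0,0,0.1],"turn": 0}

```text
t: 3.55
eef_pos: [0.5523, 0.1977, 0.2442]
ee_rot: [-3.14, 0.001, -1.867]
force: [-9.8, -0.9, 23.7]
width: 0.0003
```

The force rises without further travel, so the plunger is at its stop. I'll rise again slowly.

Call:
send_rows:
  motion:
    - {"offset": [0,0,-0.8],"turn": 0}
    - {"offset": [0,0,-1.6],"turn": 0}
    - {"offset": [0,0,-2.5],"turn": 0}
    - {"offset": [0,0,-3.5],"turn": 0}
    - {"offset": [0,0,-5],"turn": 0}
    - {"offset": [0,0,-8],"turn": 0}
    - {"offset": [0,0,-11],"turn": 0}
    - {"offset": [0,0,-11],"turn": 0}

```text
t: 4.35
eef_pos: [0.5532, 0.1977, 0.3561]
ee_rot: [-3.137, 0.004, -1.867]
force: [0.7, 0.1, 0.1]
width: 0.0006
```

Run:
```python
from go import *
d=cap('side'); t=cap('top')
plan(wor([.06,-.06]),.16,-2)
for n,d in(('side',d),('top',t)):
    for ce,a,m in blobs(d,*ORG,20):
        p=depth(d,*ce); print(n,ce,a,'depth',p,loc(p)*1000,'onz20',onz(d,*ce,.02),loc(onz(d,*ce,.02))*1000)
cv2.imwrite('pics/after.png',np.hstack([cv2.resize(load(n)['frame'][120:330,150:360],(400,400)) for n in('side','top')]))
```

```text
t 4.45 tip [0.5521 0.1973 0.1742] loc [ 0.2 74.3] yaw -107.0 q6 -0.97 F [ 0.1  0.  -1.3] OFF [13.46 -5.91  1.41] TURN -105.0
side [228. 145.] 25 depth [0.61138147 0.28573825 0.12263437] [ 30.50759785 176.39019126] onz20 [0.74295119 0.45708237 0.02      ] [105.17177156 379.10836878]
side [258.5862069  235.96551724] 87 depth [0.5147645  0.07342688 0.02098935] [  1.39756379 -55.04783828] onz20 [0.51559941 0.07434903 0.02      ] [  1.92048251 -53.91912912]
top [371.65116279 209.8372093 ] 43 depth [ 0.56594693 -0.10388039  0.0266138 ] [ 102.99127677 -209.11349917] onz20 [ 0.56712836 -0.10514771  0.02      ] [ 104.49612503 -209.9721641 ]
top [245.64227642 225.14227642] 246 depth [0.53060106 0.12727166 0.0331468 ] [0.50560679 1.07043846] onz20 [0.53241116 0.12837341 0.02      ] [1.90618736 2.66062741]
top [271.97391304 231.09565217] 115 depth [0.52262396 0.0791667  0.01916857] [  7.19459641 -47.2304783 ] onz20 [0.52251919 0.0791453  0.02      ] [  7.100927   -47.28207043]
```

View pics/after.png

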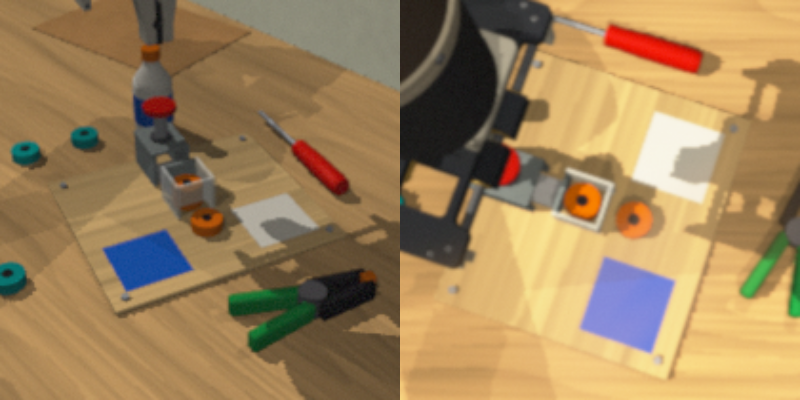

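The side view shows the plunger up again and one pad out in front of the outlet at (207,222) in the crop. The top view shows it at (634,219) in the crop, with the stack still in the magazine at (582,200) and its top now one pad lower. Next I'll go behind the pad on its +x side.

Run:
```python
from go import *
t=load('top'); h=cv2.cvtColor(t['frame'],cv2.COLOR_BGR2HSV); m=cv2.inRange(h,(3,140,90),(16,255,255))
m[:,:259]=0; m[:,300:]=0; m[:215]=0; m[255:]=0
k=max(cv2.findContours(m,0,1)[0],key=cv2.contourArea); w=np.array([loc(onz(t,*p[0],.02)) for p in k],np.float32)*1000
print(cv2.minEnclosingCircle(w))
plan(wor([.0437,-.0488]),.174,-3.6)
```

```text
((1.0324649810791016, -50.41520309448242), 19.25804328918457)
t 4.45 tip [0.5521 0.1973 0.1742] loc [ 0.2 74.3] yaw -107.0 q6 -0.97 F [ 0.1  0.  -1.3] OFF [ 1.233e+01 -4.290e+00  1.000e-02] TURN -103.4
```

Call:
send_rows:
  motion:
    - {"offset": [12.3,-4.3,0],"turn": -64}
    - {"offset": [12.3,-4.3,0],"turn": -64}
    - {"offset": [12.3,-4.3,0],"turn": -64}
    - {"offset": [12.3,-4.3,0],"turn": -64}
    - {"offset": [12.3,-4.3,0],"turn": -64}
    - {"offset": [12.3,-4.3,0],"turn": -64}
    - {"offset": [12.3,-4.3,0],"turn": -64}
    - {"offset": [12.3,-4.3,0],"turn": -64}

```text
t: 5.25
eef_pos: [0.5569, 0.0669, 0.3502]
ee_rot: [3.139, 0.001, -0.745]
force: [0.0, -0.0, 0.2]
width: 0.0005
```

```bash
python3 -c "
from go import *
plan(wor([.0437,-.0488]),.174,-3.6)"
```

```text
t 5.25 tip [0.5569 0.0669 0.1722] loc [ 43.6 -48.7] yaw -42.7 q6 0.36 F [ 0.  -0.   0.2] OFF [ 0.01  0.   -0.18] TURN -39.1
```

Call:
send_rows:
  motion:
    - {"offset": [0,0,0],"turn": -39}
    - {"offset": [0,0,2],"turn": -39}
    - {"offset": [0,0,4],"turn": -39}
    - {"offset": [0,0,6],"turn": -39}
    - {"offset": [0,0,8],"turn": -39}
    - {"offset": [0,0,9],"turn": -39}
    - {"offset": [0,0,9],"turn": -39}

```text
t: 5.95
eef_pos: [0.5566, 0.0669, 0.2595]
ee_rot: [3.139, 0.004, -0.073]
force: [0.8, 0.7, 0.1]
width: 0.0001
```

```bash
python3 -c "
from go import *
plan(wor([.0437,-.0488]),.012,-3.6)
d=cap('side'); cv2.imwrite('pics/pre.png',cv2.resize(d['frame'][110:300,140:380],None,fx=3,fy=3))"
```

```text
t 5.95 tip [0.5566 0.0669 0.0815] loc [ 43.3 -48.9] yaw -4.2 q6 1.03 F [0.8 0.7 0.1] OFF [ 0.07 -0.01  6.95] TURN -0.6
```

View pics/pre.png

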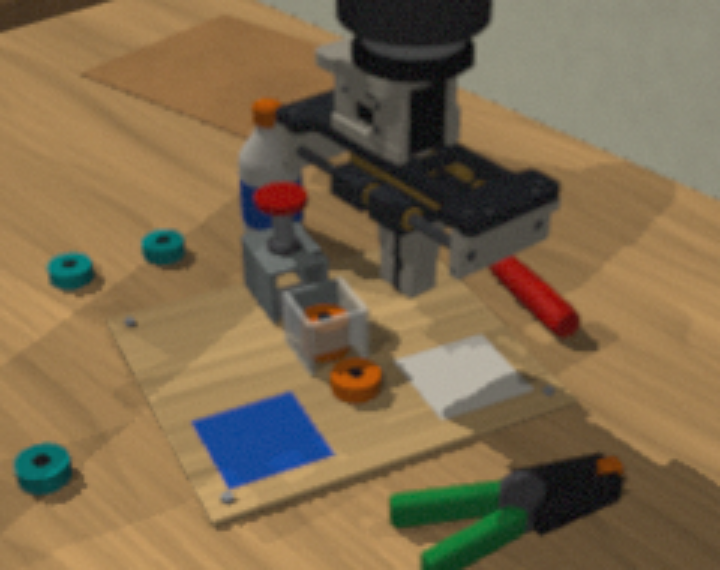

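The pad at (357,380) and the fingers at (408,275) above its +x side look right; the gripper body clears the red cap at (280,197).

Call:
send_rows:
  motion:
    - {"offset": [0,0,3],"turn": 0}
    - {"offset": [0,0,5.5],"turn": 0}
    - {"offset": [0,0,6.8],"turn": 0}
    - {"offset": [0,0,6.9],"turn": 0}
    - {"offset": [0,0,6.9],"turn": 0}

```text
t: 6.5
eef_pos: [0.5579, 0.0675, 0.1934]
ee_rot: [-3.142, -0.001, -0.07]
force: [-0.1, 0.3, -0.1]
width: 0.0006
```

```bash
python3 -c "
from go import *
print(loc([.4337,.0823])*1000)
plan(wor([-.04,-.069]),.012,-3.6)"
```

```text
[-78.63828089 -70.68267666]
t 6.5 tip [0.5579 0.0675 0.0154] loc [ 44.3 -47.9] yaw -4.0 q6 1.03 F [-0.1  0.3 -0.1] OFF [-8.69  0.11  0.34] TURN -0.4
```

Call:
send_rows:
  motion:
    - {"offset": [-0.8,0,0.3],"turn": 0}
    - {"offset": [-1.8,0,0.3],"turn": 0}
    - {"offset": [-2.8,0,0.3],"turn": 0}
    - {"offset": [-3.8,0,0.3],"turn": 0}
    - {"offset": [-4.6,0,0.3],"turn": 0}
    - {"offset": [-5.2,0,0.3],"turn": 0}
    - {"offset": [-5.5,0,0.3],"turn": 0}
    - {"offset": [-5.5,0,0.3],"turn": 0}

```text
t: 7.3
eef_pos: [0.5022, 0.0712, 0.1898]
ee_rot: [-3.142, 0.0, -0.069]
force: [0.9, 0.2, 0.2]
width: 0.0007
```

```bash
cat >> go.py <<'E'
def pad(names=('side','top')):
    for n in names:
        t=cap(n); h=cv2.cvtColor(t['frame'],cv2.COLOR_BGR2HSV); m=cv2.inRange(h,(3,140,70),(18,255,255))
        for k in cv2.findContours(m,0,1)[0]:
            if cv2.contourArea(k)<20: continue
            w=np.array([loc(onz(t,*p[0],.016)) for p in k],np.float32)*1000
            c,r=cv2.minEnclosingCircle(w)
            if -140<c[0]<60 and -130<c[1]<-25: print(n,'pad loc',np.round(c,1),'r',round(r,1),'px',k[:,0].mean(0))
E
python3 -c "
from go import *
pad(); plan(wor([-.05,-.0715]),.012,-3.6)"
```

```text
side pad loc [-39.3 -59.8] r 25.0 px [241.45833333 244.97916667]
top pad loc [-50.4 -63.1] r 14.8 px [270.24242424 264.18181818]
t 7.4 tip [0.5027 0.0712 0.0117] loc [ -9.5 -60.8] yaw -4.0 q6 0.97 F [ 0.6  0.  -0.1] OFF [-4.19  0.11 -0.03] TURN -0.4
```

Call:
send_rows:
  motion:
    - {"offset": [-0.7,0,0],"turn": 0}
    - {"offset": [-1.5,0,0],"turn": 0}
    - {"offset": [-2.3,0,0],"turn": 0}
    - {"offset": [-3.0,0,0],"turn": 0}
    - {"offset": [-3.5,0,0],"turn": 0}
    - {"offset": [-3.8,0,0],"turn": 0}
    - {"offset": [-4.0,0,0],"turn": 0}
    - {"offset": [-4.0,0,0],"turn": 0}

```text
t: 8.2
eef_pos: [0.4624, 0.0739, 0.1897]
ee_rot: [-3.142, -0.0, -0.07]
force: [-0.4, -0.1, 0.2]
width: 0.0003
```

```bash
python3 -c "
from go import *
pad(); plan(wor([-.05,-.0715]),.012,-3.6)
d=load('side'); cv2.imwrite('pics/post.png',cv2.resize(d['frame'][110:300,140:380],None,fx=3,fy=3))"
```

```text
side pad loc [-79.5 -70.4] r 23.0 px [225.23404255 253.40425532]
t 8.3 tip [0.4628 0.074  0.0117] loc [-48.4 -70. ] yaw -4.0 q6 0.92 F [ 0.2 -0.5 -0.8] OFF [-0.19  0.11 -0.03] TURN -0.4
```

View pics/post.png

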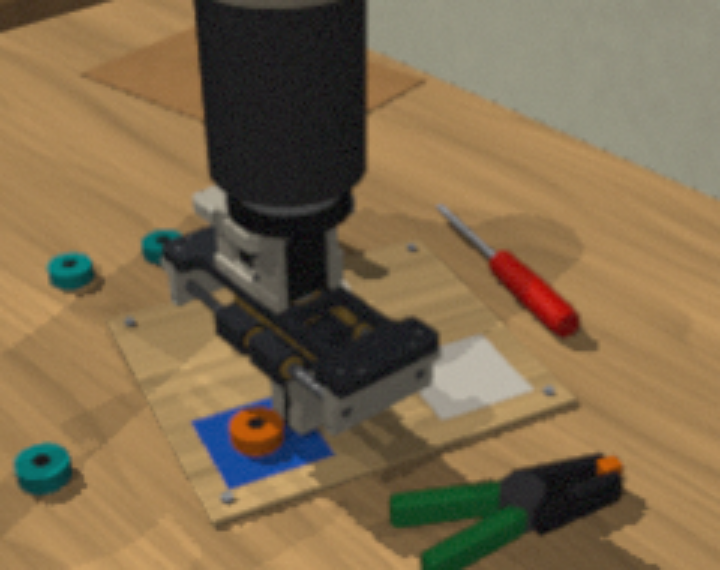

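The pad at (257,432) lies on the blue square with blue on every side. Backing off and lifting clear.

Call:
send_rows:
  motion:
    - {"offset": [0.8,0,0],"turn": 0}
    - {"offset": [1.5,0,0],"turn": 0}
    - {"offset": [1.5,0,-3],"turn": 0}
    - {"offset": [1.5,0,-8],"turn": 0}
    - {"offset": [1.5,0,-13],"turn": 0}
    - {"offset": [1.5,0,-18],"turn": 0}
    - {"offset": [1.5,4,-20],"turn": 0}
    - {"offset": [1.5,8,-20],"turn": 0}

```text
t: 9.1
eef_pos: [0.4734, -0.0072, 0.3939]
ee_rot: [-3.139, -0.007, -0.067]
force: [1.2, -0.7, -0.7]
width: 0.0002
```

Call:
send_rows:
  motion:
    - {"offset": [4,5,0],"turn": 0}
    - {"offset": [8,10,0],"turn": 0}
    - {"offset": [10,14,0],"turn": 0}
    - {"offset": [10,18,0],"turn": 0}
    - {"offset": [10,20,0],"turn": 0}
    - {"offset": [10,20,0],"turn": 0}

```text
t: 9.7
eef_pos: [0.5581, -0.2174, 0.3887]
ee_rot: [3.141, 0.002, -0.074]
force: [0.3, 1.0, -1.1]
width: 0.0005
```

Run:
```python
from go import *
pad(); plan([.5,.0],.2,0); t=load('top')
for r,c in square(t,(105,70,50),(135,255,255),.006): print(r,loc(np.array(r[0])/1000)*1000)
for ce,a,m in blobs(t,*RED1)+blobs(t,*ORG): print(ce,a,depth(t,*ce))
cv2.imwrite('pics/final.png',cv2.resize(t['frame'][90:340,90:400],None,fx=2.4,fy=2.4))
```

```text
side pad loc [-80.1 -69.5] r 23.4 px [225.19148936 253.25531915]
top pad loc [-81.3 -70.1] r 16.8 px [268.2745098 280.7254902]
t 9.8 tip [ 0.5579 -0.2147  0.2111] loc [ 128.3 -317.3] yaw -4.1 q6 1.54 F [ 0.6  0.1 -0.6] OFF [ -7.33 -20.99   1.12] TURN -4.1
((434.0130615234375, 82.45234680175781), (70.74266815185547, 70.910888671875), 72.67572021484375) [-78.38468613 -70.44412527]
[283.18149466 145.27224199] 562 [0.68728351 0.0624808  0.02253296]
[201.35       206.11944444] 360 [0.55248776 0.19840731 0.09733102]
[149.13432836 167.31343284] 134 [0.61244956 0.28527927 0.11861688]
[245.0754717  224.88679245] 212 [0.53084732 0.128204   0.03458592]
```

View pics/final.png

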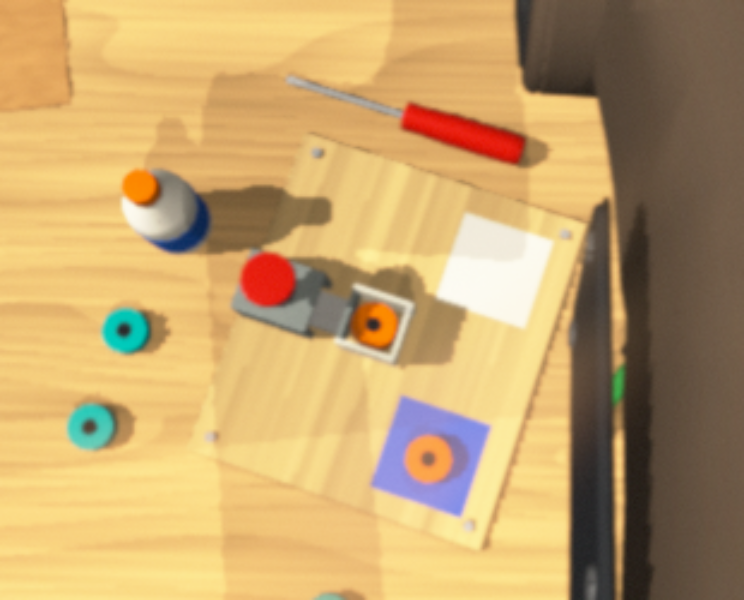

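The pad at (428,459) lies near the centre of the blue square. The plunger is up, the stack is in the magazine at (374,325), and the bottle and screwdriver haven't moved. Handing in.

```bash
python3 -c "
from station import *
print(job_done())"
```

```text
the job is handed in; nothing more can be done
None
```

I pressed the plunger once to its stop and let it come back up. One orange pad came out, and I pushed it with the shut fingertips into the blue square. I then backed off, lifted clear and handed in at about 9.8 s.

**The press:** the wrist force rose to about 24 N with no further travel, so the plunger reached its stop. Afterwards the cap was back at 97 mm above the bench.

**The pad:** the last two views put its centre 1–3 mm from the centre of the blue square. That leaves about 16 mm or more on each side.

**The magazine:** the top of the stack measures about 34 mm, which is what two pads left inside should give.

**Other things:** the bottle and screwdriver measured where they were at the start. The arm hid the clamp in the last top view, so I did not measure it again. The previous side view, taken before I lifted off, showed the clamp in place, and the arm then passed well above it.

**Disagreements:** the side view's pad outline came out oversized, at 23 mm radius instead of 18. It also shows the pad's side wall, and the centre still agreed with the top view.

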